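# Lay up a laminate billet and lift its carrier level

### The arm

A 6-joint arm with a two-finger parallel gripper is mounted at the origin on the work surface. World frame = base frame: x ahead of the robot, y to its left, z up, the work surface at z = 0. Lengths are in m, angles in rad, forces in N, time in s.
With the tool pointing down it reaches from about 0.3 to 0.825 m from the base axis. Payload 5.4 kg.
Tool frame: the origin (TCP) lies at the very end of the fingers, on their centre line; the grasp point (between the pads) lies ctrl.hold_point_z behind it (ctrl.hold_point_z is the distance from the TCP to the grasp point, in m); z points along the fingers, y is the line along which they close (so a half turn about z gives the same grasp; the last joint's range is limited). The gripper opens to 92 mm and grips with 3 to 60 N. Pads are 20 mm wide; open, the fingers measure 128 mm over their backs; the gripper's body (75 mm by 189 mm) begins 69 mm behind the grasp point.
Start: joints at [1.124, 0.158, 1.597, -0, 1.386, -0.21], TCP at [0.135, 0.559, 0.215] pointing down, gripper open.
Joint ranges: [-2.91, 2.91], [-0.94, 2.29], [0.18, 2.7], [-1.29, 4.43], [0.17, 2.64], [-3, 3]. Speed limits (rad/s): [2.57, 2.57, 3.14, 3.14, 3.14, 3.14].

### API

Orientations are given as a rotation vector (axis times angle).
In Python, from plant import ctrl, vision gives the robot as it stands.
- The arm moves only by the tool play_rows, never from a script. Its argument "plan" is a list of rows, each an object of numbers: "x", "y", "z": the shift along the tool's x, y, z in mm; "wx", "wy", "wz": the turn, a rotation vector about the tool's x, y, z in rad; "grip": the opening, from 0 (shut) to 1 (fully open). In form: [{"x": .., "y": .., "z": .., "wx": .., "wy": .., "wz": .., "grip": ..}, ...]. A call has 1 to 20 rows; each row is the pose to reach, as a shift and turn from the pose commanded when the call began, along the tool's axes at that moment; what a row does not reach only later rows make up. A row lasts 1/10 s, in which the tool goes at most 50 mm and 8.59 degrees, less where a joint would pass 70% of its speed; a pose out of reach is approached as far as the arm can. A call with a gripper value outside its range is refused whole. The fingers move at their own pace and stop on an object; "newtons" is the grip in N (left out, the last holds). Time passes only in rows, so rows that repeat a pose let the fingers close. It gives the time, the measured TCP pose, the force, the opening and the grip force at its end, in the units of the state.
- ctrl.read_state(): the state, without advancing time (a new reading comes with each control period).
- vision.camera(name): name is "side" or "top" or "wrist"; returns (picture, depth): 384x512x3 uint8, red, green, blue; 384x512 float32, m along the optical axis (not along the pixel's ray), 0 where there is no reading.
- vision.camera_params(name): a dict with "fx", "fy", "cx", "cy" (pixels), "R" (3x3) and "t" (3): a world point X has camera coordinates R X + t; the wrist camera has in their place "T_tool_cam" (4x4, takes a point from camera to tool coordinates, whose origin is the TCP and whose axes are the flange's). Camera axes: x right, y down, z forward; pixel columns grow to the right and rows downward; lengths in m; the calibration is good to about 2 mm. A picture is of the moment at which its call begins: read the wrist's pose just before it. camera_params takes no time and is no camera call.
- ctrl.close_job(): hands the job in; it is judged then, once.
The state is a dict: "clock": time; "qpos": joint angles; "dq": joint speeds; "tau": joint torques, N m; "eef_pos": TCP position; "tool_rot": TCP orientation; "ft_force": force on the tool from outside, world axes, zero at the start; "moment": the same for the moment, N m; "finger_gap": finger opening in m; "grip_force": force on a finger pad.
Only numpy, scipy, OpenCV 4.12 (cv2) and the standard library are available. Lean on these libraries where they do the work, as an engineer would, in place of code of your own. Each camera call takes 0.05 s, during which the arm holds its last target. There are 200 camera calls.

### The job

On the jeweller's bench, finish the metal lay-up on the carrier plate: lay the copper disc flat and centred on the brass disc that is already there, let go of it, then lay the silver-coloured disc flat and centred on the copper one and let go of that too. Then grip the carrier by its upright wooden handle, lift it straight up, with the stack undisturbed on it, to about ten centimetres above its white board, and finish while still holding it there, level and still. Leave the green rubber disc and the other things on the bench where they are.

Things in the scene. Friction and masses are not known exactly. Their poses are not given: they have to be found in the camera images.
- board: White ceramic soldering board lying fixed on the bench, 170 x 120 mm (its x, y), 15 mm thick, top surface at height 15 mm; origin at the centre of its underside. The carrier starts lying on it.
- carrier: Loose dark metal plate 5 mm thick, x -45 to +95 mm, y -40 to +40 mm, z up, with an upright pale wooden handle block at its +x end: 14 mm thick (x), 40 mm wide (y), centred at x = 72 mm, y = 0, top at z = 55 mm. Origin on the underside, below the centre of the yellow ring (46 mm wide) that marks the stack's place. About 0.2 kg, 0.5 kg loaded.
- handle_top (a point): Centre of the top face of the carrier's handle, 55 mm above the carrier's underside; axes as the carrier's. Loaded, the carrier is heavier on the stack's side and droops unless the handle is gripped firmly (60 N or more), best across its 14 mm thickness and low down.
- brass_disc: Brass (yellow): solid flat round disc, 40 mm in diameter and 8 mm thick, about 0.1 kg; origin at the centre of its underside, z up. Starts lying on the carrier, centred on the ring to within 2 mm.
- copper_disc: Copper (reddish): solid flat round disc, 40 mm in diameter and 8 mm thick, about 0.1 kg; origin at the centre of its underside, z up. Starts lying flat on the bench.
- silver_disc: Silver-coloured (bright grey): solid flat round disc, 40 mm in diameter and 8 mm thick, about 0.1 kg; origin at the centre of its underside, z up. Starts lying flat on the bench.
- rubber_disc: Green rubber polishing disc, not part of the stack: 40 mm in diameter, 8 mm thick, lying loose on the bench; origin at the centre of its underside.
- glue_bottle: White bottle with red cap, 42 mm in diameter, 120 mm tall, standing loose; origin at the centre of its underside. Bystander.
- bead_jar: Glass jar with metal lid, 52 mm in diameter, 65 mm tall, standing loose; origin at the centre of its underside. Bystander.
- driver: Small screwdriver with blue handle, 150 mm long along its x, lying loose. Bystander.
- bangle: Brass bangle, ring of 64 mm outer diameter, 12 mm high, lying loose; origin at the centre of its underside. Bystander.
There are look-alikes about, which are no part of the job. What is shaped like the board but blue or red is not meant. Of the things shaped like the rubber_disc, the green one is meant.

How it is judged:
On the way, in this order (a step that is already met when the one before it is completed fails the run):
1. the copper disc lies flat and centred on the brass disc on the carrier, let go (horizontal distance between each of brass_disc, copper_disc and carrier below 0.009 m and z of brass_disc in the frame of carrier between 0.002 and 0.008 m and z of copper_disc in the frame of carrier between 0.01 and 0.016 m and contact force between the fingers and copper_disc below 0.1 N), for 0.3 s.
2. the silver-coloured disc lies flat and centred on the copper disc, let go (all of step 1 and horizontal distance between silver_disc and carrier below 0.009 m and z of silver_disc in the frame of carrier between 0.018 and 0.024 m and contact force between the fingers and silver_disc below 0.1 N), for 0.3 s.
At the end, for the whole second after the job is handed in: Fingers hold the carrier 70-160 mm above the board, origins within 100 mm sideways, tilt under 0.15 rad, still (0.03 m/s, 0.2 rad/s), touching no board or bystander; brass, copper, silver discs lie flat on it in that order, centres within 9 mm of the ring's, untouched by fingers (all of step 2 and height (world z) of carrier between 0.085 and 0.175 m and horizontal distance between carrier and board below 0.1 m and angle between carrier's own z axis and vertical below 0.15 rad and linear speed of carrier below 0.03 m/s and angular speed of carrier below 0.2 rad/s and contact force between the fingers and carrier above 3 N and contact force between carrier and board below 0.1 N and contact force between the fingers and brass_disc below 0.1 N and contact force between carrier and rubber_disc below 0.1 N and contact force between carrier and glue_bottle below 0.1 N and contact force between carrier and bead_jar below 0.1 N and contact force between carrier and driver below 0.1 N and contact force between carrier and bangle below 0.1 N); the arm keeps its last pose, push and grip.
It fails at once if the carrier is tipped by more than 0.35 rad (angle between carrier's own z axis and vertical above 0.35 rad).
It fails at once if a bystander is moved by more than 25 mm (distance of any of rubber_disc, glue_bottle, bead_jar, driver, bangle from where it was at the start of the episode above 0.025 m).
It also fails if it takes over 72 s, if anything falls off the work surface, if the arm or the gripper's body presses on something with over 40 N, if the wrist force passes 120 N, or if a joint passes its speed limit or range.

## Working session

There is one attempt and no reset: what is moved stays moved. The work goes in short steps, Python scripts to look and compute and a tool call to move; the robot and the scene stay as the last step left them, time stands still between calls to the robot, and variables do not carry over. Pictures are saved under pics/ and viewed, at most 12 in all, crops included, and the job is handed in when it is done.

Besides the shell and the picture viewer there is one more tool, called after "Request:" as a command line: name --argument value ..., lists and objects as JSON in quotes. play_rows: Moves the arm, as the interface text tells. Its arguments: {"type":"object","properties":{"plan":{"type":"array","items":{"type":"object","properties":{"x":{"type":"number"},"y":{"type":"number"},"z":{"type":"number"},"wx":{"type":"number"},"wy":{"type":"number"},"wz":{"type":"number"},"grip":{"type":"number"}}}},"newtons":{"type":"number"}},"required":["plan"]}

```bash
ls; mkdir -p pics; python3 - <<'E'
from plant import ctrl, vision
import cv2, numpy as np
s=ctrl.read_state(); print(s, ctrl.hold_point_z)
for n in ("top","side"):
    p,d=vision.camera(n); cv2.imwrite(f"pics/{n}0.png",p[:,:,::-1]); np.savez(f"{n}0.npz",p=p,d=d)
    print(n,vision.camera_params(n))
print(vision.camera_params("wrist"))
E
```

```text
pics
{'clock': 0.0, 'qpos': array([ 1.12387910e+00,  1.59038942e-01,  1.59821547e+00,  1.46384967e-05,
        1.38617513e+00, -2.10099825e-01]), 'dq': array([-6.44764969e-05, -4.43568956e-04,  4.41340221e-04, -1.07293493e-03,
       -1.86213709e-03,  1.50156649e-04]), 'tau': array([-6.42141858e-04, -3.85581207e+01, -3.22105730e+01,  7.00208754e-02,
        3.78598063e-02, -1.37275042e-04]), 'eef_pos': array([0.13464586, 0.5583827 , 0.21363298]), 'tool_rot': array([-3.71055709e-01, -3.11899115e+00,  2.72326742e-03]), 'ft_force': array([ 0.16014266, -0.85291006, -0.08537737]), 'moment': array([ 0.07077779, -0.01608024,  0.05175168]), 'grip_force': 0.0, 'finger_gap': 0.09197944070476584} 0.0187
top {'fx': 453.57837701725475, 'fy': 453.57837701725475, 'cx': 256.4820767934356, 'cy': 191.6659076445695, 'R': array([[ 0.00303986, -0.9998214 , -0.0186526 ],
       [-0.99830228, -0.00194922, -0.05821306],
       [ 0.0581663 ,  0.01879789, -0.99812991]]), 't': array([0.02731   , 0.46346041, 1.27915354])}
side {'fx': 396.7038215211916, 'fy': 396.7038215211916, 'cx': 249.57181248706877, 'cy': 193.65189068910615, 'R': array([[ 0.93814807, -0.34548127,  0.0228232 ],
       [-0.17327785, -0.52555757, -0.83292499],
       [ 0.29975489,  0.77745221, -0.55291506]]), 't': array([-0.45280735,  0.17366562,  1.05213446])}
{'fx': 275.3080402670752, 'fy': 275.3080402670752, 'cx': 257.4656265343099, 'cy': 189.19146150802828, 'T_tool_cam': array([[ 2.27091867e-04, -9.60049920e-01, -2.79828698e-01,
         7.86992698e-02],
       [ 9.99999955e-01,  2.72253084e-04, -1.22520292e-04,
        -1.35603851e-03],
       [ 1.93809823e-04, -2.79828658e-01,  9.60049939e-01,
        -1.69826626e-01],
       [ 0.00000000e+00,  0.00000000e+00,  0.00000000e+00,
         1.00000000e+00]])}
```

View pics/top0.png

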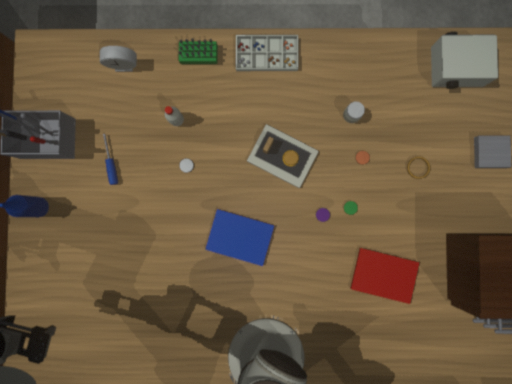

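View pics/side0.png

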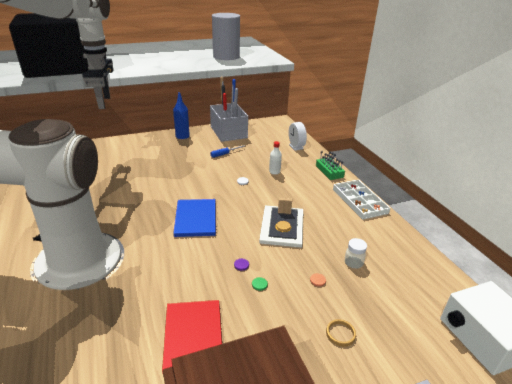

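The top view shows the carrier on the white board at about (283,155), with its handle at (268,144) and brass at (291,158). The reddish disc is at (362,157), a bright round one at (187,166), green at (351,208) and purple at (323,214). Blue and red boards are look-alikes. Silver candidates: only the bright round disc at (187,166) has the right size. I'll confirm it in a crop.

```bash
cat > h.py <<'E'
import numpy as np, cv2
from plant import ctrl, vision
from scipy.spatial.transform import Rotation as Ro
def world(name,d,mask,st=None):
    c=vision.camera_params(name); v,u=np.nonzero(mask&(d>0)); z=d[v,u]
    P=np.stack([(u-c["cx"])/c["fx"]*z,(v-c["cy"])/c["fy"]*z,z],1)
    if name=="wrist":
        T=c["T_tool_cam"]; P=P@T[:3,:3].T+T[:3,3]
        return Ro.from_rotvec(st["tool_rot"]).apply(P)+st["eef_pos"]
    return (P-c["t"])@c["R"]
def cloud(name):
    st=ctrl.read_state(); p,d=vision.camera(name)
    W=np.full(d.shape+(3,),np.nan); W[d>0]=world(name,d,d>0,st)
    return p,d,W,st
E
python3 - <<'E'
from h import *
f=np.load("top0.npz"); p,d=f["p"],f["d"]
W=np.full(d.shape+(3,),np.nan); W[d>0]=world("top",d,d>0)
hsv=cv2.cvtColor(p,cv2.COLOR_RGB2HSV)
for n,(u,v) in dict(copper=(362,157),silver=(187,166),green=(351,208),brass=(291,158),handle=(268,144)).items():
    ref=p[v-1:v+2,u-1:u+2].reshape(-1,3).mean(0); m=np.abs(p.astype(float)-ref).max(2)<30
    k=np.zeros_like(m); k[v-12:v+13,u-12:u+13]=1; m&=k
    q=W[m]; print(n,ref.round(),m.sum(),np.nanmedian(q,0).round(4),(np.nanmax(q,0)-np.nanmin(q,0)).round(3), np.hypot(*np.nanmedian(q,0)[:2]).round(3))
a=cv2.resize(p[135:200,160:220],None,fx=6,fy=6,interpolation=2); b=cv2.resize(p[120:185,245:375],None,fx=6,fy=6,interpolation=2)[:, :]
im=np.hstack([cv2.resize(a,(240,260)),cv2.resize(b,(520,260))]); cv2.imwrite("pics/crop0.png",im[:,:,::-1])
E
```

```text
copper [149.  91.  61.] 593 [ 5.647e-01 -2.741e-01  5.000e-04] [0.071 0.071 0.023] 0.628
silver [164. 167. 166.] 130 [0.5403 0.2325 0.008 ] [0.035 0.035 0.013] 0.588
green [ 51. 114.  58.] 143 [ 0.4204 -0.2383  0.0078] [0.037 0.035 0.013] 0.483
brass [139. 108.  55.] 180 [ 0.5583 -0.0663  0.0267] [0.04 0.04 0.02] 0.562
handle [124. 102.  70.] 119 [0.6021 0.0017 0.0671] [0.074 0.066 0.081] 0.602
```

View pics/crop0.png

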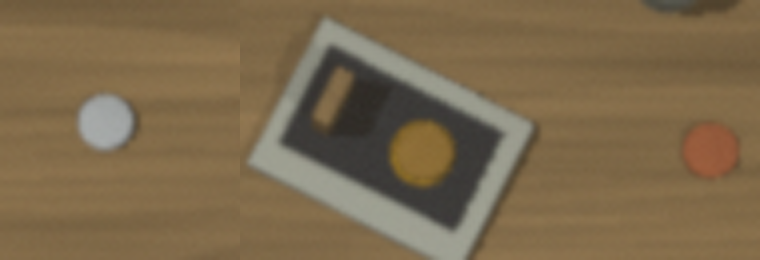

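The crop confirms it: the light-grey metallic disc, 130 px at z = 8 mm, is the silver one, and the reddish disc on the right is copper. Next I'll move over them for a close look.

```bash
cat >> h.py <<'E'
def go(x,y,z,ydeg):
    """shift/turn from the present pose to TCP x,y,z (m), tool down, tool y at ydeg"""
    s=ctrl.read_state(); a=np.radians(ydeg)
    R1=np.array([[-np.sin(a),np.cos(a),0],[np.cos(a),np.sin(a),0],[0,0,-1.]]).T
    R1=np.array([R1.T[0],R1.T[1],R1.T[2]]).T
    R0=Ro.from_rotvec(s["tool_rot"]); R1=Ro.from_matrix(R1)
    print("shift mm",(R0.inv().apply(np.array([x,y,z])-s["eef_pos"])*1000).round(1),"turn",(R0.inv()*R1).as_rotvec().round(4),"det",np.linalg.det(R1.as_matrix()).round(2))
def ydeg():
    R=Ro.from_rotvec(ctrl.read_state()["tool_rot"]).as_matrix(); return np.degrees(np.arctan2(R[1,1],R[0,1]))
def disc(W,mask):
    """fit of a circle of pixels: mean of mask extent"""
    q=W[mask]; q=q[~np.isnan(q[:,0])]; (c,r)=cv2.minEnclosingCircle((q[:,:2]*1000).astype(np.float32))
    return np.r_[q[:,:2].mean(0),np.median(q[:,2])],r
E
python3 - <<'E'
from h import *
print(ydeg(),ctrl.read_state()["eef_pos"])
go(.55,-.14,.22,-30)
go(.35,.2,.22,20)
E
```

```text
76.4331153719136 [0.13466821 0.55842602 0.213724  ]
shift mm [-567.6 -581.5   -5.5] turn [-1.5000e-03  1.3000e-03  1.8576e+00] det 1.0
shift mm [-293.4 -297.9   -5.9] turn [-1.700e-03  5.000e-04  9.849e-01] det 1.0
```

Request:
play_rows --plan '[{"x": -50, "y": -51, "z": 0, "wz": 0.15, "grip": 0.75}, {"x": -568, "y": -581, "z": -5, "wz": 1.858, "grip": 0.75}, {"x": -568, "y": -581, "z": -5, "wz": 1.858, "grip": 0.75}, {"x": -568, "y": -581, "z": -5, "wz": 1.858, "grip": 0.75}, {"x": -568, "y": -581, "z": -5, "wz": 1.858, "grip": 0.75}, {"x": -568, "y": -581, "z": -5, "wz": 1.858, "grip": 0.75}, {"x": -568, "y": -581, "z": -5, "wz": 1.858, "grip": 0.75}, {"x": -568, "y": -581, "z": -5, "wz": 1.858, "grip": 0.75}, {"x": -568, "y": -581, "z": -5, "wz": 1.858, "grip": 0.75}, {"x": -568, "y": -581, "z": -5, "wz": 1.858, "grip": 0.75}, {"x": -568, "y": -581, "z": -5, "wz": 1.858, "grip": 0.75}, {"x": -568, "y": -581, "z": -5, "wz": 1.858, "grip": 0.75}, {"x": -568, "y": -581, "z": -5, "wz": 1.858, "grip": 0.75}, {"x": -568, "y": -581, "z": -5, "wz": 1.858, "grip": 0.75}, {"x": -568, "y": -581, "z": -5, "wz": 1.858, "grip": 0.75}, {"x": -568, "y": -581, "z": -5, "wz": 1.858, "grip": 0.75}, {"x": -568, "y": -581, "z": -5, "wz": 1.858, "grip": 0.75}, {"x": -568, "y": -581, "z": -5, "wz": 1.858, "grip": 0.75}, {"x": -568, "y": -581, "z": -5, "wz": 1.858, "grip": 0.75}, {"x": -568, "y": -581, "z": -5, "wz": 1.858, "grip": 0.75}]' --newtons 20

```text
validation failed for argument at $.pl...
```

```bash
python3 - <<'E'
from h import *
p,d,W,st=cloud("wrist"); cv2.imwrite("pics/w1.png",p[:,:,::-1]); np.savez("w1.npz",p=p,d=d,W=W)
print(st["eef_pos"],ydeg(),st["clock"])
E
```

```text
[0.13466821 0.55842602 0.213724  ] 76.43218966364985 0.1
```

View pics/w1.png

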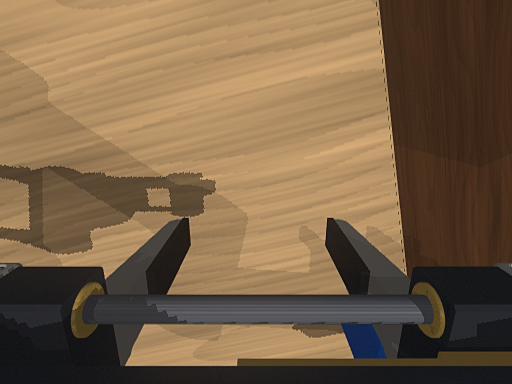

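The call was refused, so the picture only shows bare bench with the fingers at (190,220) and (325,220). I'll send the move again with every field filled in.

Request:
play_rows --plan '[{"x": -50, "y": -51, "z": 0, "wx": 0, "wy": 0, "wz": 0.15, "grip": 0.75}, {"x": -568, "y": -581, "z": -5, "wx": 0, "wy": 0, "wz": 1.858, "grip": 0.75}, {"x": -568, "y": -581, "z": -5, "wx": 0, "wy": 0, "wz": 1.858, "grip": 0.75}, {"x": -568, "y": -581, "z": -5, "wx": 0, "wy": 0, "wz": 1.858, "grip": 0.75}, {"x": -568, "y": -581, "z": -5, "wx": 0, "wy": 0, "wz": 1.858, "grip": 0.75}, {"x": -568, "y": -581, "z": -5, "wx": 0, "wy": 0, "wz": 1.858, "grip": 0.75}, {"x": -568, "y": -581, "z": -5, "wx": 0, "wy": 0, "wz": 1.858, "grip": 0.75}, {"x": -568, "y": -581, "z": -5, "wx": 0, "wy": 0, "wz": 1.858, "grip": 0.75}, {"x": -568, "y": -581, "z": -5, "wx": 0, "wy": 0, "wz": 1.858, "grip": 0.75}, {"x": -568, "y": -581, "z": -5, "wx": 0, "wy": 0, "wz": 1.858, "grip": 0.75}, {"x": -568, "y": -581, "z": -5, "wx": 0, "wy": 0, "wz": 1.858, "grip": 0.75}, {"x": -568, "y": -581, "z": -5, "wx": 0, "wy": 0, "wz": 1.858, "grip": 0.75}, {"x": -568, "y": -581, "z": -5, "wx": 0, "wy": 0, "wz": 1.858, "grip": 0.75}, {"x": -568, "y": -581, "z": -5, "wx": 0, "wy": 0, "wz": 1.858, "grip": 0.75}, {"x": -568, "y": -581, "z": -5, "wx": 0, "wy": 0, "wz": 1.858, "grip": 0.75}, {"x": -568, "y": -581, "z": -5, "wx": 0, "wy": 0, "wz": 1.858, "grip": 0.75}, {"x": -568, "y": -581, "z": -5, "wx": 0, "wy": 0, "wz": 1.858, "grip": 0.75}, {"x": -568, "y": -581, "z": -5, "wx": 0, "wy": 0, "wz": 1.858, "grip": 0.75}, {"x": -568, "y": -581, "z": -5, "wx": 0, "wy": 0, "wz": 1.858, "grip": 0.75}]' --newtons 20

```text
clock: 2.05
eef_pos: [0.5502, -0.1379, 0.2192]
tool_rot: [-2.719, -1.57, 0.001]
ft_force: [0.4, -0.2, -0.3]
finger_gap: 0.0687
grip_force: 0.0
```

```bash
python3 - <<'E'
from h import *
p,d,W,st=cloud("wrist"); cv2.imwrite("pics/w2.png",p[:,:,::-1]); np.savez("w2.npz",p=p,d=d,W=W)
print(st["eef_pos"],ydeg(),st["clock"])
E
```

```text
[ 0.55015659 -0.1379493   0.2192382 ] -29.95063314189267 2.05
```

View pics/w2.png

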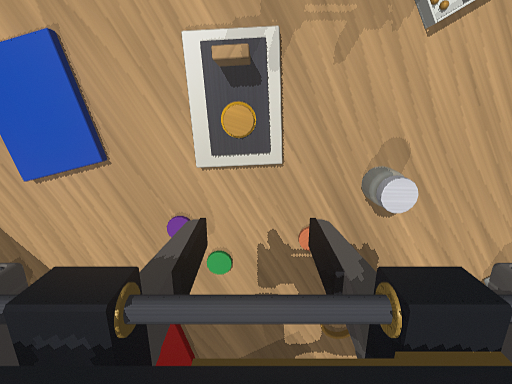

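The wrist view shows brass at (238,119), the handle at (231,50), copper half hidden at (305,238), and the jar at (392,192).

```bash
cat >> h.py <<'E'
def carrier(p,W):
    hsv=cv2.cvtColor(p,cv2.COLOR_RGB2HSV).astype(int); z=W[...,2]
    b=(hsv[...,1]>110)&(hsv[...,2]>100)&(hsv[...,0]>12)&(hsv[...,0]<32)
    near=np.hypot(W[...,0]-.575,W[...,1]+.04)<.09
    h=near&(z>.06)&(z<.08)
    pl=near&(z>.015)&(z<.026)&(p.max(2)<100)
    return b&near&(z<.06)&(z>.022)&(z<.055),h,pl
def rect(W,m):
    q=W[m][:,:2]*1000; q=q[~np.isnan(q).any(1)].astype(np.float32); return cv2.minAreaRect(q)
E
python3 - <<'E'
from h import *
f=np.load("w2.npz"); p,W=f["p"],f["W"]
b,h,pl=carrier(p,W)
for n,m in zip(("brass","handle","plate"),(b,h,pl)): print(n,m.sum(),np.nanmean(W[m],0).round(4),rect(W,m))
hc=np.nanmean(W[h],0)-np.nanmean(W[b],0); print("dir",np.degrees(np.arctan2(hc[1],hc[0])),np.hypot(*hc[:2]))
print(np.nanmedian(W[236:242,302:308],(0,1)))
t=np.load("top0.npz"); Wt=np.full((384,512,3),np.nan); Wt[t["d"]>0]=world("top",t["d"],t["d"]>0)
hs=cv2.cvtColor(t["p"],cv2.COLOR_RGB2HSV).astype(int); m=(hs[...,0]<12)&(hs[...,1]>100); k=np.zeros_like(m);k[145:170,350:375]=1; m&=k
c=np.nanmean(Wt[m],0); print("copper top",m.sum(),c,rect(Wt,m)); 
go(c[0]-.066*.5,c[1]-.066*.866,.22,-30)
E
```

```text
brass 772 [ 0.5612 -0.0704  0.0278] ((560.7188720703125, -70.82989501953125), (38.51384735107422, 38.43972396850586), 59.769378662109375)
handle 587 [ 0.5934 -0.0064  0.0692] ((593.5224609375, -5.828330039978027), (14.228203773498535, 39.84105682373047), 62.566898345947266)
plate 5349 [ 0.574  -0.0461  0.0199] ((572.5372924804688, -47.67498779296875), (139.78285217285156, 80.51065826416016), 62.93638610839844)
dir 63.25367376590553 0.07162321004963423
[ 0.55688147 -0.27048499  0.00805243]
copper top 134 [ 0.56316377 -0.27381355  0.00768749] ((563.8685913085938, -273.5361328125), (35.114192962646484, 34.71992111206055), 3.0132839679718018)
shift mm [-177.6   79.3   -0.7] turn [-0.001  -0.0003  0.0009] det 1.0
```

Request:
play_rows --plan '[{"x": -60, "y": 25, "z": 0, "wx": 0, "wy": 0, "wz": 0, "grip": 0.75}, {"x": -110, "y": 50, "z": 0, "wx": 0, "wy": 0, "wz": -0.02, "grip": 0.75}, {"x": -155, "y": 70, "z": 0, "wx": 0, "wy": 0, "wz": -0.046, "grip": 0.75}, {"x": -178, "y": 79, "z": 0, "wx": 0, "wy": 0, "wz": -0.046, "grip": 0.75}, {"x": -178, "y": 79, "z": 0, "wx": 0, "wy": 0, "wz": -0.046, "grip": 0.75}, {"x": -178, "y": 79, "z": 0, "wx": 0, "wy": 0, "wz": -0.046, "grip": 0.75}]'

```text
clock: 2.7
eef_pos: [0.5299, -0.3316, 0.2197]
tool_rot: [-2.684, -1.632, -0.001]
ft_force: [0.8, -0.3, -0.2]
finger_gap: 0.069
grip_force: 0.0
```

```bash
cat >> h.py <<'E'
def find(p,W,x,y,col,r=.05):
    hs=cv2.cvtColor(p,cv2.COLOR_RGB2HSV).astype(int); near=np.hypot(W[...,0]-x,W[...,1]-y)<r
    m=near&(W[...,2]>.005)&(W[...,2]<.014)
    if col=="copper": m&=(hs[...,0]<13)&(hs[...,1]>110)
    else: m&=(hs[...,1]<60)
    print(col,m.sum(),np.nanmean(W[m],0).round(4),rect(W,m))
    return np.nanmean(W[m],0)
E
python3 - <<'E'
from h import *
p,d,W,st=cloud("wrist"); cv2.imwrite("pics/w3.png",p[:,:,::-1])
print(st["eef_pos"],ydeg(),st["clock"])
c=find(p,W,.5635,-.2737,"copper")
go(c[0],c[1],.03,-27.3)
E
```

```text
[ 0.52992667 -0.33164049  0.21966608] -27.314863091874056 2.7
copper 685 [ 0.5654 -0.277   0.0078] ((565.3396606445312, -277.9031982421875), (37.91695785522461, 37.83116149902344), 62.687095642089844)
shift mm [ 63.8   6.5 189.8] turn [-0.0003 -0.0008 -0.0003] det 1.0
```

Request:
play_rows --plan '[{"x": 40, "y": 5, "z": 20, "wx": 0, "wy": 0, "wz": 0, "grip": 0.75}, {"x": 64, "y": 6.5, "z": 60, "wx": 0, "wy": 0, "wz": 0, "grip": 0.75}, {"x": 64, "y": 6.5, "z": 105, "wx": 0, "wy": 0, "wz": 0, "grip": 0.75}, {"x": 64, "y": 6.5, "z": 150, "wx": 0, "wy": 0, "wz": 0, "grip": 0.75}, {"x": 64, "y": 6.5, "z": 185, "wx": 0, "wy": 0, "wz": 0, "grip": 0.75}, {"x": 64, "y": 6.5, "z": 200, "wx": 0, "wy": 0, "wz": 0, "grip": 0.75}, {"x": 64, "y": 6.5, "z": 209, "wx": 0, "wy": 0, "wz": 0, "grip": 0.75}, {"x": 64, "y": 6.5, "z": 215, "wx": 0, "wy": 0, "wz": 0, "grip": 0.75}, {"x": 64, "y": 6.5, "z": 215, "wx": 0, "wy": 0, "wz": 0, "grip": 0.75}, {"x": 64, "y": 6.5, "z": 215, "wx": 0, "wy": 0, "wz": 0, "grip": 0.75}]'

```text
clock: 3.75
eef_pos: [0.5664, -0.2796, 0.0064]
tool_rot: [2.682, 1.631, 0.002]
ft_force: [0.4, 0.7, 1.4]
finger_gap: 0.069
grip_force: 0.0
```

Request:
play_rows --plan '[{"x": 0, "y": 0, "z": 1.5, "wx": 0, "wy": 0, "wz": 0, "grip": 0.75}, {"x": 0, "y": 0, "z": 2.5, "wx": 0, "wy": 0, "wz": 0, "grip": 0.75}]'

```text
clock: 3.95
eef_pos: [0.5658, -0.2794, 0.0029]
tool_rot: [2.683, 1.631, 0.001]
ft_force: [-0.5, -1.2, 0.6]
finger_gap: 0.069
grip_force: 0.0
```

```bash
python3 - <<'E'
from h import *
st=ctrl.read_state(); print(st["eef_pos"],st["ft_force"]); go(.5654,-.2772,.004,-27.3)
E
```

```text
[ 0.56580284 -0.27941027  0.00293982] [-0.53530409 -1.23502015  0.57070222]
shift mm [ 1.8 -1.4 -1.1] turn [ 0.0015  0.0003 -0.0017] det 1.0
```

Request:
play_rows --plan '[{"x": 2, "y": -1.5, "z": 0, "wx": 0, "wy": 0, "wz": 0, "grip": 0.75}, {"x": 2, "y": -1.5, "z": 0, "wx": 0, "wy": 0, "wz": 0, "grip": 0.3}, {"x": 2, "y": -1.5, "z": 0, "wx": 0, "wy": 0, "wz": 0, "grip": 0.3}, {"x": 2, "y": -1.5, "z": 0, "wx": 0, "wy": 0, "wz": 0, "grip": 0.3}, {"x": 2, "y": -1.5, "z": 0, "wx": 0, "wy": 0, "wz": 0, "grip": 0.3}, {"x": 2, "y": -1.5, "z": 0, "wx": 0, "wy": 0, "wz": 0, "grip": 0.3}, {"x": 2, "y": -1.5, "z": 0, "wx": 0, "wy": 0, "wz": 0, "grip": 0.3}]' --newtons 20

```text
clock: 4.65
eef_pos: [0.5649, -0.2765, 0.0021]
tool_rot: [2.684, 1.632, 0.0]
ft_force: [-0.7, -1.0, 0.4]
finger_gap: 0.0388
grip_force: 20.0
```

Request:
play_rows --plan '[{"x": 0, "y": 0, "z": -10, "wx": 0, "wy": 0, "wz": 0, "grip": 0.3}, {"x": 0, "y": 0, "z": -35, "wx": 0, "wy": 0, "wz": 0, "grip": 0.3}, {"x": 0, "y": 0, "z": -70, "wx": 0, "wy": 0, "wz": 0, "grip": 0.3}, {"x": 0, "y": 0, "z": -98, "wx": 0, "wy": 0, "wz": 0, "grip": 0.3}, {"x": 0, "y": 0, "z": -98, "wx": 0, "wy": 0, "wz": 0, "grip": 0.3}]'

```text
clock: 5.15
eef_pos: [0.5679, -0.2786, 0.106]
tool_rot: [2.676, 1.628, 0.006]
ft_force: [-0.9, -0.3, -1.1]
finger_gap: 0.0389
grip_force: 20.0
```

```bash
python3 - <<'E'
from h import *
st=ctrl.read_state(); print(st["eef_pos"],st["finger_gap"],st["grip_force"]); go(.5611,-.0702,.08,-27.3)
E
```

```text
[ 0.56787571 -0.27859825  0.10595086] 0.03886680617273963 19.999806582927704
shift mm [ 182.  -102.1   24.7] turn [ 0.0098  0.0016 -0.0014] det 1.0
```

Request:
play_rows --plan '[{"x": 30, "y": -17, "z": 0, "wx": 0, "wy": 0, "wz": 0, "grip": 0.3}, {"x": 70, "y": -39, "z": 0, "wx": 0, "wy": 0, "wz": 0, "grip": 0.3}, {"x": 110, "y": -62, "z": 0, "wx": 0, "wy": 0, "wz": 0, "grip": 0.3}, {"x": 150, "y": -85, "z": 5, "wx": 0, "wy": 0, "wz": 0, "grip": 0.3}, {"x": 175, "y": -98, "z": 15, "wx": 0, "wy": 0, "wz": 0, "grip": 0.3}, {"x": 182, "y": -102, "z": 24, "wx": 0, "wy": 0, "wz": 0, "grip": 0.3}, {"x": 182, "y": -102, "z": 24, "wx": 0, "wy": 0, "wz": 0, "grip": 0.3}, {"x": 182, "y": -102, "z": 24, "wx": 0, "wy": 0, "wz": 0, "grip": 0.3}, {"x": 182, "y": -102, "z": 24, "wx": 0, "wy": 0, "wz": 0, "grip": 0.3}, {"x": 182, "y": -102, "z": 24, "wx": 0, "wy": 0, "wz": 0, "grip": 0.3}, {"x": 182, "y": -102, "z": 24, "wx": 0, "wy": 0, "wz": 0, "grip": 0.3}]'

```text
clock: 6.25
eef_pos: [0.5584, -0.0689, 0.0765]
tool_rot: [2.685, 1.63, 0.001]
ft_force: [1.7, -0.5, -1.1]
finger_gap: 0.039
grip_force: 20.0
```

```bash
python3 - <<'E'
from h import *
p,d,W,st=cloud("wrist"); cv2.imwrite("pics/w4.png",p[:,:,::-1]); np.savez("w4.npz",p=p,d=d,W=W)
print(st["eef_pos"],st["tool_rot"],st["finger_gap"],st["grip_force"],st["ft_force"]); go(.5611,-.0702,.034,-27.3)
E
```

```text
[ 0.55836691 -0.0689      0.07647223] [2.68460194e+00 1.63045285e+00 6.15740194e-04] 0.03902931016849375 19.999850392341614 [ 1.65416335 -0.52538491 -1.12510329]
shift mm [-0.1  3.2 42.4] turn [ 0.0007 -0.     -0.0025] det 1.0
```

View pics/w4.png

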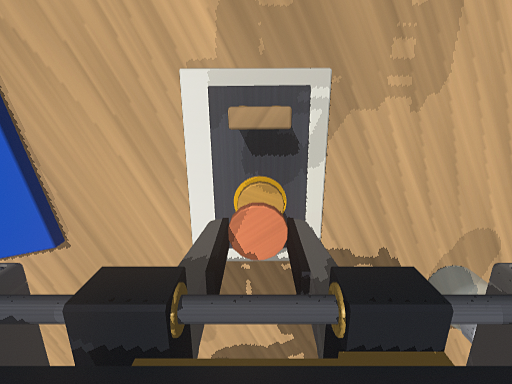

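Copper is held level at (258,232) between the fingers, with the brass and its ring just ahead at (260,197). I'll measure where the held disc's centre actually is.

```bash
python3 - <<'E'
from h import *
f=np.load("w4.npz"); p,W=f["p"],f["W"]
hs=cv2.cvtColor(p,cv2.COLOR_RGB2HSV).astype(int)
m=(hs[...,0]<13)&(hs[...,1]>110)&(np.hypot(W[...,0]-.558,W[...,1]+.069)<.05)&(W[...,2]>.06)
q=W[m]; print(m.sum(),np.nanmean(q,0),rect(W,m)); A=np.c_[q[:,:2]-q[:,:2].mean(0),np.ones(len(q))]; print("tilt",np.linalg.lstsq(A,q[:,2],rcond=None)[0])
b,h,pl=carrier(p,W); print("handle",np.nanmean(W[h],0),rect(W,h)); print("plate",rect(W,pl))
E
```

```text
2704 [ 0.55982887 -0.06796011  0.08197263] ((559.0687255859375, -69.10689544677734), (39.04218673706055, 38.971954345703125), 63.49440002441406)
tilt [-0.00989351 -0.02802807  0.08197263]
handle [ 0.59008499 -0.0120081   0.07056021] ((575.4650268554688, -38.997440338134766), (90.98092651367188, 60.15644836425781), 61.8138313293457)
plate ((575.7670288085938, -52.377281188964844), (145.51258850097656, 90.44902038574219), 63.22954559326172)
```

Request:
play_rows --plan '[{"x": 0, "y": 3, "z": 10, "wx": 0, "wy": 0, "wz": 0, "grip": 0.3}, {"x": 0, "y": 3, "z": 25, "wx": 0, "wy": 0, "wz": 0, "grip": 0.3}, {"x": 0, "y": 3, "z": 36, "wx": 0, "wy": 0, "wz": 0, "grip": 0.3}, {"x": 0, "y": 3, "z": 41, "wx": 0, "wy": 0, "wz": 0, "grip": 0.3}, {"x": 0, "y": 3, "z": 41, "wx": 0, "wy": 0, "wz": 0, "grip": 0.3}, {"x": 0, "y": 3, "z": 41, "wx": 0, "wy": 0, "wz": 0, "grip": 0.3}, {"x": 0, "y": 3, "z": 41, "wx": 0, "wy": 0, "wz": 0, "grip": 0.3}]'

```text
clock: 7.0
eef_pos: [0.5612, -0.0695, 0.0357]
tool_rot: [2.683, 1.632, 0.001]
ft_force: [-0.3, -0.6, -1.6]
finger_gap: 0.0395
grip_force: 20.0
```

```bash
python3 - <<'E'
from h import *
st=ctrl.read_state(); print(st["eef_pos"],st["ft_force"]); go(.561,-.0702,.0305,-27.3)
E
```

```text
[ 0.5612447  -0.069455    0.03568759] [-0.25522209 -0.6414703  -1.64264373]
shift mm [-0.8  0.1  5.2] turn [ 0.0012 -0.0002 -0.0015] det 1.0
```

Request:
play_rows --plan '[{"x": -0.5, "y": 0, "z": 2.5, "wx": 0, "wy": 0, "wz": 0, "grip": 0.3}, {"x": -0.5, "y": 0, "z": 4.5, "wx": 0, "wy": 0, "wz": 0, "grip": 0.3}, {"x": -0.5, "y": 0, "z": 5, "wx": 0, "wy": 0, "wz": 0, "grip": 0.3}, {"x": -0.5, "y": 0, "z": 5, "wx": 0, "wy": 0, "wz": 0, "grip": 0.3}, {"x": -0.5, "y": 0, "z": 5, "wx": 0, "wy": 0, "wz": 0, "grip": 0.3}]'

```text
clock: 7.5
eef_pos: [0.5605, -0.0698, 0.0301]
tool_rot: [2.684, 1.632, 0.0]
ft_force: [-0.2, -0.1, 0.2]
finger_gap: 0.0389
grip_force: 20.0
```

Request:
play_rows --plan '[{"x": 0, "y": 0, "z": 0, "wx": 0, "wy": 0, "wz": 0, "grip": 0.55}, {"x": 0, "y": 0, "z": 0, "wx": 0, "wy": 0, "wz": 0, "grip": 0.6}, {"x": 0, "y": 0, "z": 0, "wx": 0, "wy": 0, "wz": 0, "grip": 0.6}, {"x": 0, "y": 0, "z": 0, "wx": 0, "wy": 0, "wz": 0, "grip": 0.6}, {"x": 0, "y": 0, "z": -8, "wx": 0, "wy": 0, "wz": 0, "grip": 0.65}, {"x": 0, "y": 0, "z": -25, "wx": 0, "wy": 0, "wz": 0, "grip": 0.75}, {"x": -15, "y": 0, "z": -70, "wx": 0, "wy": 0, "wz": 0, "grip": 0.75}, {"x": -40, "y": 0, "z": -110, "wx": 0, "wy": 0, "wz": 0, "grip": 0.75}, {"x": -66, "y": 0, "z": -150, "wx": 0, "wy": 0, "wz": 0, "grip": 0.75}, {"x": -66, "y": 0, "z": -188, "wx": 0, "wy": 0, "wz": 0, "grip": 0.75}, {"x": -66, "y": 0, "z": -190, "wx": 0, "wy": 0, "wz": 0, "grip": 0.75}, {"x": -66, "y": 0, "z": -190, "wx": 0, "wy": 0, "wz": 0, "grip": 0.75}, {"x": -66, "y": 0, "z": -190, "wx": 0, "wy": 0, "wz": 0, "grip": 0.75}]'

```text
clock: 8.8
eef_pos: [0.5294, -0.1278, 0.2188]
tool_rot: [-2.682, -1.632, 0.002]
ft_force: [-0.1, 0.7, -0.4]
finger_gap: 0.0691
grip_force: 0.0
```

```bash
cat >> h.py <<'E'
def stack(p,W,ztop):
    hs=cv2.cvtColor(p,cv2.COLOR_RGB2HSV).astype(int)
    near=np.hypot(W[...,0]-.561,W[...,1]+.070)<.04
    m=near&(abs(W[...,2]-ztop)<.003); b,h,pl=carrier(p,W)
    q=W[m]; print("top disc",m.sum(),np.nanmean(q,0).round(4),rect(W,m),"hsv",np.median(hs[m],0))
    A=np.c_[q[:,:2]-q[:,:2].mean(0),np.ones(len(q))]; print("tilt",np.linalg.lstsq(A,q[:,2],rcond=None)[0].round(3))
    r=rect(W,h); print("handle",np.nanmean(W[h],0).round(4),r); print("plate",rect(W,pl))
E
python3 - <<'E'
from h import *
p,d,W,st=cloud("wrist"); cv2.imwrite("pics/w5.png",p[:,:,::-1])
print(st["eef_pos"],st["clock"])
stack(p,W,.036)
# silver viewing pose: tool y at -5 deg, x dir = 85 deg
a=np.radians(62.7); go(.5403-.066*np.cos(a),.2325-.066*np.sin(a),.22,-27.3)
E
```

```text
[ 0.52941085 -0.12777649  0.21883841] 8.8
top disc 817 [ 0.561  -0.0704  0.0358] ((560.95849609375, -70.85890197753906), (38.94560623168945, 38.36576461791992), 16.584033966064453) hsv [  9. 151. 207.]
tilt [-0.    -0.002  0.036]
handle [ 0.5929 -0.0063  0.069 ] ((592.97802734375, -5.743594169616699), (13.804693222045898, 39.2936897277832), 63.600162506103516)
plate ((572.2509155273438, -48.058135986328125), (140.70396423339844, 80.27759552001953), 63.180908203125)
shift mm [ 258.9 -155.6   -1.2] turn [-0.0033  0.0001 -0.0011] det 1.0
```

Copper sits flat and centred: (561.0, -70.4) mm at height 35.8 mm, tilt near zero. Next is the silver disc.

Request:
play_rows --plan '[{"x": 30, "y": -18, "z": 0, "wx": 0, "wy": 0, "wz": 0, "grip": 0.75}, {"x": 70, "y": -42, "z": 0, "wx": 0, "wy": 0, "wz": 0, "grip": 0.75}, {"x": 110, "y": -66, "z": 0, "wx": 0, "wy": 0, "wz": 0, "grip": 0.75}, {"x": 150, "y": -90, "z": 0, "wx": 0, "wy": 0, "wz": 0, "grip": 0.75}, {"x": 190, "y": -114, "z": 0, "wx": 0, "wy": 0, "wz": 0, "grip": 0.75}, {"x": 225, "y": -135, "z": 0, "wx": 0, "wy": 0, "wz": 0, "grip": 0.75}, {"x": 250, "y": -150, "z": 0, "wx": 0, "wy": 0, "wz": 0, "grip": 0.75}, {"x": 259, "y": -156, "z": 0, "wx": 0, "wy": 0, "wz": 0, "grip": 0.75}, {"x": 259, "y": -156, "z": 0, "wx": 0, "wy": 0, "wz": 0, "grip": 0.75}, {"x": 259, "y": -156, "z": 0, "wx": 0, "wy": 0, "wz": 0, "grip": 0.75}, {"x": 259, "y": -156, "z": 0, "wx": 0, "wy": 0, "wz": 0, "grip": 0.75}]'

```text
clock: 9.95
eef_pos: [0.5109, 0.172, 0.2198]
tool_rot: [2.685, 1.63, -0.001]
ft_force: [0.4, -0.4, 0.1]
finger_gap: 0.0688
grip_force: 0.0
```

```bash
python3 - <<'E'
from h import *
p,d,W,st=cloud("wrist"); cv2.imwrite("pics/w6.png",p[:,:,::-1])
print(st["eef_pos"],ydeg(),st["clock"])
c=find(p,W,.5403,.2325,"silver")
go(c[0],c[1],.004,-27.3)
E
```

```text
[0.51088384 0.17202695 0.21977311] -27.49601731189652 9.95
silver 690 [0.5416 0.2302 0.0078] ((541.1593627929688, 230.16717529296875), (39.257205963134766, 37.75398635864258), 63.15702819824219)
shift mm [ 65.8   0.3 215.9] turn [-0.0001  0.0005 -0.0034] det 1.0
```

View pics/w6.png

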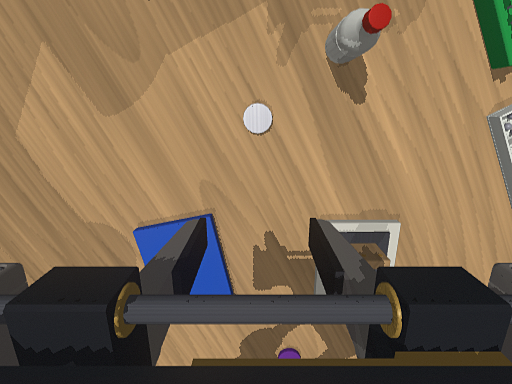

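Silver is at (257,118), at (541.6, 230.2) mm with height 7.8 mm. The bottle stands to its upper right, base near (338,55), so I'll turn the gripper 30° away from it before going down.

Request:
play_rows --plan '[{"x": 30, "y": 0, "z": 10, "wx": 0, "wy": 0, "wz": 0.13, "grip": 0.75}, {"x": 60, "y": 0, "z": 35, "wx": 0, "wy": 0, "wz": 0.27, "grip": 0.75}, {"x": 66, "y": 0, "z": 70, "wx": 0, "wy": 0, "wz": 0.4, "grip": 0.75}, {"x": 66, "y": 0, "z": 105, "wx": 0, "wy": 0, "wz": 0.524, "grip": 0.75}, {"x": 66, "y": 0, "z": 145, "wx": 0, "wy": 0, "wz": 0.524, "grip": 0.75}, {"x": 66, "y": 0, "z": 180, "wx": 0, "wy": 0, "wz": 0.524, "grip": 0.75}, {"x": 66, "y": 0, "z": 200, "wx": 0, "wy": 0, "wz": 0.524, "grip": 0.75}, {"x": 66, "y": 0, "z": 210, "wx": 0, "wy": 0, "wz": 0.524, "grip": 0.75}, {"x": 66, "y": 0, "z": 215, "wx": 0, "wy": 0, "wz": 0.524, "grip": 0.75}, {"x": 66, "y": 0, "z": 215, "wx": 0, "wy": 0, "wz": 0.524, "grip": 0.75}, {"x": 66, "y": 0, "z": 215, "wx": 0, "wy": 0, "wz": 0.524, "grip": 0.75}, {"x": 66, "y": 0, "z": 215, "wx": 0, "wy": 0, "wz": 0.524, "grip": 0.75}]'

```text
clock: 11.2
eef_pos: [0.5423, 0.2322, 0.0066]
tool_rot: [3.015, 0.881, 0.004]
ft_force: [-0.1, -0.0, 0.7]
finger_gap: 0.0691
grip_force: 0.0
```

```bash
python3 - <<'E'
from h import *
st=ctrl.read_state(); print(st["eef_pos"],st["ft_force"]); go(.5416,.2302,.003,-57.3)
E
```

```text
[0.54229168 0.23220382 0.00656003] [-0.10771837 -0.04233254  0.66773991]
shift mm [-1.7  1.3  3.6] turn [ 0.001  -0.0024 -0.0019] det 1.0
```

Request:
play_rows --plan '[{"x": -1.7, "y": 1.3, "z": 2, "wx": 0, "wy": 0, "wz": 0, "grip": 0.75}, {"x": -1.7, "y": 1.3, "z": 3.5, "wx": 0, "wy": 0, "wz": 0, "grip": 0.75}, {"x": -1.7, "y": 1.3, "z": 3.5, "wx": 0, "wy": 0, "wz": 0, "grip": 0.75}, {"x": -1.7, "y": 1.3, "z": 3.5, "wx": 0, "wy": 0, "wz": 0, "grip": 0.3}, {"x": -1.7, "y": 1.3, "z": 3.5, "wx": 0, "wy": 0, "wz": 0, "grip": 0.3}, {"x": -1.7, "y": 1.3, "z": 3.5, "wx": 0, "wy": 0, "wz": 0, "grip": 0.3}, {"x": -1.7, "y": 1.3, "z": 3.5, "wx": 0, "wy": 0, "wz": 0, "grip": 0.3}, {"x": -1.7, "y": 1.3, "z": 3.5, "wx": 0, "wy": 0, "wz": 0, "grip": 0.3}]' --newtons 20

```text
clock: 12.0
eef_pos: [0.5404, 0.23, 0.0016]
tool_rot: [-3.015, -0.882, -0.0]
ft_force: [-0.6, -0.6, -0.4]
finger_gap: 0.0389
grip_force: 20.0
```

Request:
play_rows --plan '[{"x": 0, "y": 0, "z": -10, "wx": 0, "wy": 0, "wz": 0, "grip": 0.3}, {"x": 0, "y": 0, "z": -35, "wx": 0, "wy": 0, "wz": 0, "grip": 0.3}, {"x": 0, "y": 0, "z": -75, "wx": 0, "wy": 0, "wz": 0, "grip": 0.3}, {"x": 0, "y": 0, "z": -115, "wx": 0, "wy": 0, "wz": 0, "grip": 0.3}, {"x": 0, "y": 0, "z": -138, "wx": 0, "wy": 0, "wz": 0, "grip": 0.3}, {"x": 0, "y": 0, "z": -138, "wx": 0, "wy": 0, "wz": 0, "grip": 0.3}, {"x": 0, "y": 0, "z": -138, "wx": 0, "wy": 0, "wz": 0, "grip": 0.3}]'

```text
clock: 12.7
eef_pos: [0.5401, 0.2299, 0.1393]
tool_rot: [3.015, 0.881, -0.0]
ft_force: [-0.7, 0.7, -1.2]
finger_gap: 0.0388
grip_force: 20.0
```

```bash
python3 - <<'E'
from h import *
st=ctrl.read_state(); print(st["eef_pos"],st["finger_gap"],st["grip_force"]); go(.561,-.0703,.13,-27.3)
E
```

```text
[0.54009478 0.22990557 0.13930004] 0.03878830479102593 19.999759197235107
shift mm [-144.1  264.2    9.3] turn [-0.000e+00  1.000e-04 -5.255e-01] det 1.0
```

Request:
play_rows --plan '[{"x": -14, "y": 26, "z": 0, "wx": 0, "wy": 0, "wz": -0.05, "grip": 0.3}, {"x": -34, "y": 62, "z": 0, "wx": 0, "wy": 0, "wz": -0.13, "grip": 0.3}, {"x": -54, "y": 100, "z": 0, "wx": 0, "wy": 0, "wz": -0.21, "grip": 0.3}, {"x": -75, "y": 137, "z": 0, "wx": 0, "wy": 0, "wz": -0.29, "grip": 0.3}, {"x": -95, "y": 174, "z": 0, "wx": 0, "wy": 0, "wz": -0.37, "grip": 0.3}, {"x": -115, "y": 211, "z": 0, "wx": 0, "wy": 0, "wz": -0.45, "grip": 0.3}, {"x": -132, "y": 242, "z": 0, "wx": 0, "wy": 0, "wz": -0.51, "grip": 0.3}, {"x": -144, "y": 264, "z": 5, "wx": 0, "wy": 0, "wz": -0.525, "grip": 0.3}, {"x": -144, "y": 264, "z": 20, "wx": 0, "wy": 0, "wz": -0.525, "grip": 0.3}, {"x": -144, "y": 264, "z": 40, "wx": 0, "wy": 0, "wz": -0.525, "grip": 0.3}, {"x": -144, "y": 264, "z": 54, "wx": 0, "wy": 0, "wz": -0.525, "grip": 0.3}, {"x": -144, "y": 264, "z": 59, "wx": 0, "wy": 0, "wz": -0.525, "grip": 0.3}, {"x": -144, "y": 264, "z": 59, "wx": 0, "wy": 0, "wz": -0.525, "grip": 0.3}, {"x": -144, "y": 264, "z": 59, "wx": 0, "wy": 0, "wz": -0.525, "grip": 0.3}, {"x": -144, "y": 264, "z": 59, "wx": 0, "wy": 0, "wz": -0.525, "grip": 0.3}]'

```text
clock: 14.2
eef_pos: [0.562, -0.07, 0.0816]
tool_rot: [2.682, 1.634, 0.002]
ft_force: [-0.6, -0.2, -0.9]
finger_gap: 0.039
grip_force: 20.0
```

```bash
python3 - <<'E'
from h import *
p,d,W,st=cloud("wrist"); cv2.imwrite("pics/w7.png",p[:,:,::-1])
print(st["eef_pos"],ydeg(),st["ft_force"],st["clock"])
m=(np.hypot(W[...,0]-.561,W[...,1]+.0703)<.05)&(abs(W[...,2]-st["eef_pos"][2]-.0055)<.004)&(cv2.cvtColor(p,cv2.COLOR_RGB2HSV)[...,1]<70)&(p.max(2)>110)
print("held",m.sum(),np.nanmean(W[m],0),rect(W,m))
go(.561,-.0703,.042,-27.3)
E
```

```text
[ 0.56201961 -0.06997985  0.0815949 ] -27.314313864181266 [-0.57729989 -0.17752913 -0.8622243 ] 14.2
held 2654 [ 0.56385086 -0.06862655  0.08764061] ((564.9151000976562, -72.25212097167969), (39.77354049682617, 45.70048522949219), 35.99153518676758)
shift mm [-0.7 -0.8 39.6] turn [ 0.0019 -0.0003 -0.0002] det 1.0
```

View pics/w7.png

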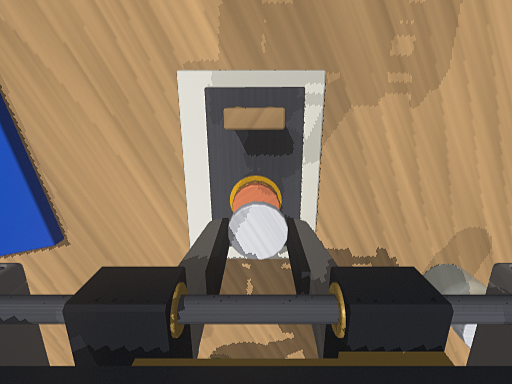

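Silver is held level at (258,231), with copper showing inside the ring at (256,197). I'll lower it now.

Request:
play_rows --plan '[{"x": -1.0, "y": -0.8, "z": 8, "wx": 0, "wy": 0, "wz": 0, "grip": 0.3}, {"x": -1.0, "y": -0.8, "z": 20, "wx": 0, "wy": 0, "wz": 0, "grip": 0.3}, {"x": -1.0, "y": -0.8, "z": 32, "wx": 0, "wy": 0, "wz": 0, "grip": 0.3}, {"x": -1.0, "y": -0.8, "z": 38, "wx": 0, "wy": 0, "wz": 0, "grip": 0.3}, {"x": -1.0, "y": -0.8, "z": 39, "wx": 0, "wy": 0, "wz": 0, "grip": 0.3}, {"x": -1.0, "y": -0.8, "z": 39, "wx": 0, "wy": 0, "wz": 0, "grip": 0.3}, {"x": -1.0, "y": -0.8, "z": 39, "wx": 0, "wy": 0, "wz": 0, "grip": 0.3}, {"x": -1.0, "y": -0.8, "z": 39, "wx": 0, "wy": 0, "wz": 0, "grip": 0.3}]'

```text
clock: 15.05
eef_pos: [0.5606, -0.0707, 0.0422]
tool_rot: [2.683, 1.633, 0.001]
ft_force: [0.1, -0.7, -0.5]
finger_gap: 0.0391
grip_force: 20.0
```

```bash
python3 - <<'E'
from h import *
st=ctrl.read_state(); print(st["eef_pos"],st["ft_force"]); go(.561,-.0703,.0378,-27.3)
E
```

```text
[ 0.56058836 -0.07072971  0.04219896] [ 0.12924946 -0.70079442 -0.54791687]
shift mm [0.6 0.2 4.4] turn [ 0.0012 -0.0001 -0.0005] det 1.0
```

Request:
play_rows --plan '[{"x": 0, "y": 0, "z": 2.5, "wx": 0, "wy": 0, "wz": 0, "grip": 0.3}, {"x": 0, "y": 0, "z": 4, "wx": 0, "wy": 0, "wz": 0, "grip": 0.3}, {"x": 0, "y": 0, "z": 4.5, "wx": 0, "wy": 0, "wz": 0, "grip": 0.3}, {"x": 0, "y": 0, "z": 4.5, "wx": 0, "wy": 0, "wz": 0, "grip": 0.3}, {"x": 0, "y": 0, "z": 4.5, "wx": 0, "wy": 0, "wz": 0, "grip": 0.3}]'

```text
clock: 15.55
eef_pos: [0.5602, -0.0706, 0.0375]
tool_rot: [2.683, 1.634, 0.0]
ft_force: [-2.8, 0.8, 5.8]
finger_gap: 0.0389
grip_force: 20.0
```

Contact at 5.8 N. Now I'll release and back off to the view pose.

Request:
play_rows --plan '[{"x": 0, "y": 0, "z": 0, "wx": 0, "wy": 0, "wz": 0, "grip": 0.55}, {"x": 0, "y": 0, "z": 0, "wx": 0, "wy": 0, "wz": 0, "grip": 0.6}, {"x": 0, "y": 0, "z": 0, "wx": 0, "wy": 0, "wz": 0, "grip": 0.6}, {"x": 0, "y": 0, "z": 0, "wx": 0, "wy": 0, "wz": 0, "grip": 0.6}, {"x": 0, "y": 0, "z": -8, "wx": 0, "wy": 0, "wz": 0, "grip": 0.65}, {"x": 0, "y": 0, "z": -25, "wx": 0, "wy": 0, "wz": 0, "grip": 0.65}, {"x": -15, "y": 0, "z": -70, "wx": 0, "wy": 0, "wz": 0, "grip": 0.65}, {"x": -40, "y": 0, "z": -110, "wx": 0, "wy": 0, "wz": 0, "grip": 0.65}, {"x": -66, "y": 0, "z": -150, "wx": 0, "wy": 0, "wz": 0, "grip": 0.6}, {"x": -66, "y": 0, "z": -180, "wx": 0, "wy": 0, "wz": 0, "grip": 0.6}, {"x": -66, "y": 0, "z": -182, "wx": 0, "wy": 0, "wz": 0, "grip": 0.6}, {"x": -66, "y": 0, "z": -182, "wx": 0, "wy": 0, "wz": 0, "grip": 0.6}, {"x": -66, "y": 0, "z": -182, "wx": 0, "wy": 0, "wz": 0, "grip": 0.6}]'

```text
clock: 16.85
eef_pos: [0.5289, -0.1284, 0.2173]
tool_rot: [-2.681, -1.633, 0.003]
ft_force: [0.1, 0.1, 0.6]
finger_gap: 0.055
grip_force: 0.0
```

```bash
python3 - <<'E'
from h import *
p,d,W,st=cloud("wrist"); cv2.imwrite("pics/w8.png",p[:,:,::-1])
print(st["eef_pos"],st["clock"])
stack(p,W,.044)
go(.5935,-.006,.12,62.7)
go(.5935,-.006,.12,-117.3)
E
```

```text
[ 0.52892671 -0.12839898  0.21728465] 16.85
top disc 851 [ 0.561  -0.0703  0.0438] ((561.0938110351562, -70.67078399658203), (38.61460876464844, 39.00490188598633), 36.505516052246094) hsv [115.   7. 221.]
tilt [-0.001  0.001  0.044]
handle [ 0.5931 -0.0066  0.069 ] ((593.5216064453125, -6.217179298400879), (13.540107727050781, 39.07794952392578), 62.737667083740234)
plate ((579.5953369140625, -50.9962158203125), (139.31259155273438, 96.08068084716797), 62.99532699584961)
shift mm [138.4   1.8  96.9] turn [-0.003  -0.0029 -1.5707] det 1.0
shift mm [138.4   1.8  96.9] turn [-0.0029  0.003   1.5708] det 1.0
```

View pics/w8.png

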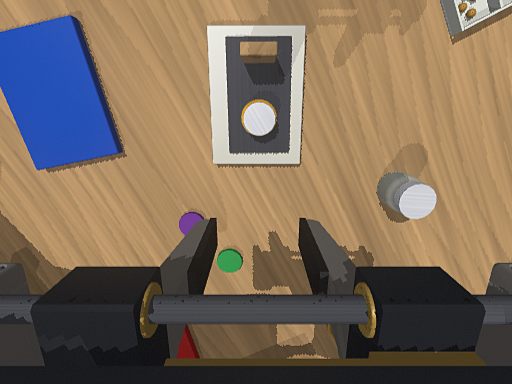

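The stack is good: silver at (258,118), measured (561.0, -70.3) mm at height 43.8 mm and flat. The handle centre is (593.6, -6.2). Next I'll turn 90° and go above the handle.

Request:
play_rows --plan '[{"x": 12, "y": 0, "z": 0, "wx": 0, "wy": 0, "wz": -0.13, "grip": 0.45}, {"x": 24, "y": 0, "z": 0, "wx": 0, "wy": 0, "wz": -0.26, "grip": 0.45}, {"x": 36, "y": 0, "z": 0, "wx": 0, "wy": 0, "wz": -0.39, "grip": 0.45}, {"x": 48, "y": 0, "z": 0, "wx": 0, "wy": 0, "wz": -0.52, "grip": 0.45}, {"x": 60, "y": 0, "z": 0, "wx": 0, "wy": 0, "wz": -0.65, "grip": 0.45}, {"x": 72, "y": 0, "z": 0, "wx": 0, "wy": 0, "wz": -0.78, "grip": 0.45}, {"x": 84, "y": 1, "z": 10, "wx": 0, "wy": 0, "wz": -0.91, "grip": 0.45}, {"x": 96, "y": 1, "z": 20, "wx": 0, "wy": 0, "wz": -1.04, "grip": 0.45}, {"x": 108, "y": 1, "z": 35, "wx": 0, "wy": 0, "wz": -1.17, "grip": 0.45}, {"x": 120, "y": 2, "z": 50, "wx": 0, "wy": 0, "wz": -1.3, "grip": 0.45}, {"x": 130, "y": 2, "z": 65, "wx": 0, "wy": 0, "wz": -1.43, "grip": 0.45}, {"x": 138, "y": 2, "z": 80, "wx": 0, "wy": 0, "wz": -1.55, "grip": 0.45}, {"x": 138, "y": 2, "z": 92, "wx": 0, "wy": 0, "wz": -1.571, "grip": 0.45}, {"x": 138, "y": 2, "z": 97, "wx": 0, "wy": 0, "wz": -1.571, "grip": 0.45}, {"x": 138, "y": 2, "z": 97, "wx": 0, "wy": 0, "wz": -1.571, "grip": 0.45}, {"x": 138, "y": 2, "z": 97, "wx": 0, "wy": 0, "wz": -1.571, "grip": 0.45}, {"x": 138, "y": 2, "z": 97, "wx": 0, "wy": 0, "wz": -1.571, "grip": 0.45}]'

```text
clock: 18.6
eef_pos: [0.5954, -0.0079, 0.123]
tool_rot: [0.743, 3.051, -0.0]
ft_force: [-0.5, -0.7, 0.3]
finger_gap: 0.0411
grip_force: 0.0
```

```bash
python3 - <<'E'
from h import *
p,d,W,st=cloud("wrist"); cv2.imwrite("pics/w9.png",p[:,:,::-1])
print(st["eef_pos"],ydeg(),st["clock"],st["finger_gap"],st["qpos"].round(2))
_,h,_=carrier(p,W); print("handle",h.sum(),np.nanmean(W[h],0),rect(W,h))
go(.5937,-.0062,.026,62.7)
E
```

```text
[ 0.59544306 -0.00793818  0.12304478] 62.63017869386847 18.6 0.04110755853477754 [-0.22  0.29  1.63 -0.    1.22 -1.31]
handle 732 [ 0.59216073 -0.0046823   0.06928574] ((593.667724609375, -4.897701263427734), (14.008556365966797, 39.728214263916016), 62.53847122192383)
shift mm [ 2.4  0.6 97. ] turn [ 0.0004  0.0015 -0.0012] det 1.0
```

View pics/w9.png

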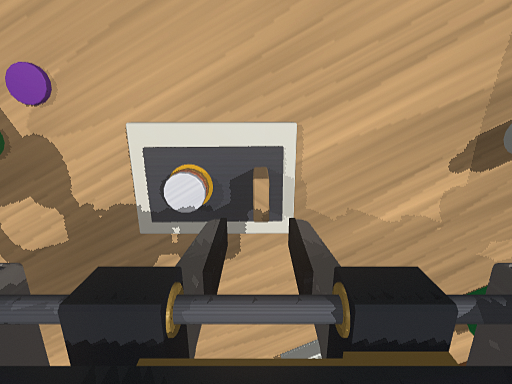

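The fingers at (220,220) and (295,220) straddle the handle at (261,195), and the stack at (187,190) is clear. Going down.

Request:
play_rows --plan '[{"x": 2.4, "y": 0.6, "z": 0, "wx": 0, "wy": 0, "wz": 0, "grip": 0.45}, {"x": 2.4, "y": 0.6, "z": 10, "wx": 0, "wy": 0, "wz": 0, "grip": 0.45}, {"x": 2.4, "y": 0.6, "z": 30, "wx": 0, "wy": 0, "wz": 0, "grip": 0.45}, {"x": 2.4, "y": 0.6, "z": 50, "wx": 0, "wy": 0, "wz": 0, "grip": 0.45}, {"x": 2.4, "y": 0.6, "z": 70, "wx": 0, "wy": 0, "wz": 0, "grip": 0.45}, {"x": 2.4, "y": 0.6, "z": 85, "wx": 0, "wy": 0, "wz": 0, "grip": 0.45}, {"x": 2.4, "y": 0.6, "z": 92, "wx": 0, "wy": 0, "wz": 0, "grip": 0.45}, {"x": 2.4, "y": 0.6, "z": 94, "wx": 0, "wy": 0, "wz": 0, "grip": 0.45}, {"x": 2.4, "y": 0.6, "z": 95, "wx": 0, "wy": 0, "wz": 0, "grip": 0.45}, {"x": 2.4, "y": 0.6, "z": 95, "wx": 0, "wy": 0, "wz": 0, "grip": 0.45}, {"x": 2.4, "y": 0.6, "z": 95, "wx": 0, "wy": 0, "wz": 0, "grip": 0.45}, {"x": 2.4, "y": 0.6, "z": 95, "wx": 0, "wy": 0, "wz": 0, "grip": 0.45}]'

```text
clock: 19.85
eef_pos: [0.5936, -0.006, 0.0278]
tool_rot: [0.742, 3.052, -0.0]
ft_force: [0.5, 0.1, 0.3]
finger_gap: 0.0414
grip_force: 0.0
```

```bash
python3 - <<'E'
from h import *
st=ctrl.read_state(); print(st["eef_pos"],ydeg(),st["clock"],st["ft_force"])
go(.5937,-.0062,.0245,62.7)
E
```

```text
[ 0.59355666 -0.00598436  0.02778255] 62.67987042620434 19.85 [0.50027976 0.12734153 0.31683259]
shift mm [-0.2 -0.1  3.3] turn [ 0.0003  0.0012 -0.0004] det 1.0
```

Request:
play_rows --plan '[{"x": 0, "y": 0, "z": 3, "wx": 0, "wy": 0, "wz": 0, "grip": 0.45}, {"x": 0, "y": 0, "z": 3, "wx": 0, "wy": 0, "wz": 0, "grip": 0.35}, {"x": 0, "y": 0, "z": 3, "wx": 0, "wy": 0, "wz": 0, "grip": 0.25}, {"x": 0, "y": 0, "z": 3, "wx": 0, "wy": 0, "wz": 0, "grip": 0.2}, {"x": 0, "y": 0, "z": 3, "wx": 0, "wy": 0, "wz": 0, "grip": 0.17}, {"x": 0, "y": 0, "z": 3, "wx": 0, "wy": 0, "wz": 0, "grip": 0.14}, {"x": 0, "y": 0, "z": 3, "wx": 0, "wy": 0, "wz": 0, "grip": 0.0}, {"x": 0, "y": 0, "z": 3, "wx": 0, "wy": 0, "wz": 0, "grip": 0.0}]' --newtons 10

```text
clock: 20.65
eef_pos: [0.5932, -0.0058, 0.0241]
tool_rot: [0.742, 3.052, 0.0]
ft_force: [2.6, 1.2, -1.5]
finger_gap: 0.014
grip_force: 10.0
```

Request:
play_rows --plan '[{"x": 0, "y": 0, "z": 0, "wx": 0, "wy": 0, "wz": 0, "grip": 0.0}, {"x": 0, "y": 0, "z": 0, "wx": 0, "wy": 0, "wz": 0, "grip": 0.0}, {"x": 0, "y": 0, "z": 0, "wx": 0, "wy": 0, "wz": 0, "grip": 0.0}, {"x": 0, "y": 0, "z": 0, "wx": 0, "wy": 0, "wz": 0, "grip": 0.0}]' --newtons 60

```text
clock: 21.05
eef_pos: [0.5931, -0.0059, 0.0241]
tool_rot: [0.742, 3.053, 0.0]
ft_force: [1.6, 1.3, -1.8]
finger_gap: 0.0134
grip_force: 60.0
```

Firm grip: 13.4 mm opening at 60 N. I'll lift slowly, 20 mm first.

Request:
play_rows --plan '[{"x": 0, "y": 0, "z": -1, "wx": 0, "wy": 0, "wz": 0, "grip": 0.0}, {"x": 0, "y": 0, "z": -2, "wx": 0, "wy": 0, "wz": 0, "grip": 0.0}, {"x": 0, "y": 0, "z": -4, "wx": 0, "wy": 0, "wz": 0, "grip": 0.0}, {"x": 0, "y": 0, "z": -7, "wx": 0, "wy": 0, "wz": 0, "grip": 0.0}, {"x": 0, "y": 0, "z": -11, "wx": 0, "wy": 0, "wz": 0, "grip": 0.0}, {"x": 0, "y": 0, "z": -15, "wx": 0, "wy": 0, "wz": 0, "grip": 0.0}, {"x": 0, "y": 0, "z": -18, "wx": 0, "wy": 0, "wz": 0, "grip": 0.0}, {"x": 0, "y": 0, "z": -20, "wx": 0, "wy": 0, "wz": 0, "grip": 0.0}, {"x": 0, "y": 0, "z": -20, "wx": 0, "wy": 0, "wz": 0, "grip": 0.0}, {"x": 0, "y": 0, "z": -20, "wx": 0, "wy": 0, "wz": 0, "grip": 0.0}]'

```text
clock: 22.05
eef_pos: [0.593, -0.0059, 0.0441]
tool_rot: [-0.742, -3.053, 0.0]
ft_force: [0.7, -0.6, -5.4]
finger_gap: 0.0137
grip_force: 60.0
```

```bash
cat >> h.py <<'E'
def level(dz):
    p,d,W,st=cloud("wrist"); near=np.hypot(W[...,0]-.572,W[...,1]+.047)<.085
    for n,z0,r in (("plate",.02,.014),("silver",.044,.005)):
        m=near&(abs(W[...,2]-z0-dz)<r)
        if n=="plate": m&=p.max(2)<100
        else: m&=(np.hypot(W[...,0]-.561,W[...,1]+.07)<.03)&(p.min(2)>120)
        q=W[m]; A=np.c_[q[:,:2]-q[:,:2].mean(0),np.ones(len(q))]; print(n,m.sum(),np.mean(q,0).round(4),"slope",np.linalg.lstsq(A,q[:,2],rcond=None)[0].round(3),rect(W,m))
    print(st["eef_pos"],st["tool_rot"],st["ft_force"],st["finger_gap"],st["grip_force"],st["clock"]); return p
E
python3 -c "
from h import *
level(.02)"
```

```text
plate 12066 [ 0.556  -0.0453  0.0399] slope [0.011 0.001 0.04 ] ((571.080322265625, -48.99627685546875), (140.15748596191406, 80.15980529785156), 62.75596618652344)
silver 2855 [ 0.558  -0.0707  0.0635] slope [ 0.014 -0.009  0.064] ((558.35205078125, -71.5699462890625), (38.68653869628906, 36.42252731323242), 80.61955261230469)
[ 0.59300156 -0.00586493  0.04407853] [-7.41883024e-01 -3.05268937e+00  2.94614829e-05] [ 0.67522665 -0.64899286 -5.37541564] 0.013744831916931446 59.99572813510895 22.05
```

It's level (slope about 0.01) and carrying the full load. I'll lift to 100 mm.

Request:
play_rows --plan '[{"x": 0, "y": 0, "z": -1, "wx": 0, "wy": 0, "wz": 0, "grip": 0.0}, {"x": 0, "y": 0, "z": -4, "wx": 0, "wy": 0, "wz": 0, "grip": 0.0}, {"x": 0, "y": 0, "z": -8, "wx": 0, "wy": 0, "wz": 0, "grip": 0.0}, {"x": 0, "y": 0, "z": -14, "wx": 0, "wy": 0, "wz": 0, "grip": 0.0}, {"x": 0, "y": 0, "z": -21, "wx": 0, "wy": 0, "wz": 0, "grip": 0.0}, {"x": 0, "y": 0, "z": -28, "wx": 0, "wy": 0, "wz": 0, "grip": 0.0}, {"x": 0, "y": 0, "z": -35, "wx": 0, "wy": 0, "wz": 0, "grip": 0.0}, {"x": 0, "y": 0, "z": -42, "wx": 0, "wy": 0, "wz": 0, "grip": 0.0}, {"x": 0, "y": 0, "z": -49, "wx": 0, "wy": 0, "wz": 0, "grip": 0.0}, {"x": 0, "y": 0, "z": -56, "wx": 0, "wy": 0, "wz": 0, "grip": 0.0}, {"x": 0, "y": 0, "z": -63, "wx": 0, "wy": 0, "wz": 0, "grip": 0.0}, {"x": 0, "y": 0, "z": -69, "wx": 0, "wy": 0, "wz": 0, "grip": 0.0}, {"x": 0, "y": 0, "z": -74, "wx": 0, "wy": 0, "wz": 0, "grip": 0.0}, {"x": 0, "y": 0, "z": -77, "wx": 0, "wy": 0, "wz": 0, "grip": 0.0}, {"x": 0, "y": 0, "z": -79, "wx": 0, "wy": 0, "wz": 0, "grip": 0.0}, {"x": 0, "y": 0, "z": -80, "wx": 0, "wy": 0, "wz": 0, "grip": 0.0}, {"x": 0, "y": 0, "z": -80, "wx": 0, "wy": 0, "wz": 0, "grip": 0.0}, {"x": 0, "y": 0, "z": -80, "wx": 0, "wy": 0, "wz": 0, "grip": 0.0}, {"x": 0, "y": 0, "z": -80, "wx": 0, "wy": 0, "wz": 0, "grip": 0.0}, {"x": 0, "y": 0, "z": -80, "wx": 0, "wy": 0, "wz": 0, "grip": 0.0}]'

```text
clock: 24.1
eef_pos: [0.5929, -0.0058, 0.1239]
tool_rot: [-0.742, -3.052, 0.0]
ft_force: [-0.8, 0.2, -5.5]
finger_gap: 0.0138
grip_force: 60.0
```

```bash
python3 -c "
from h import *
p=level(.1); cv2.imwrite('pics/w10.png',p[:,:,::-1])"
```

```text
plate 12058 [ 0.5559 -0.0453  0.1197] slope [0.011 0.001 0.12 ] ((570.7601318359375, -48.90607452392578), (140.31858825683594, 80.15431213378906), 63.043338775634766)
silver 2863 [ 0.558  -0.0706  0.1434] slope [ 0.012 -0.01   0.143] ((558.2855224609375, -71.3801498413086), (38.705665588378906, 36.59328842163086), 77.86680603027344)
[ 0.59291798 -0.00583791  0.12389809] [-7.41809496e-01 -3.05236336e+00  4.20827292e-05] [-0.76295528  0.18958091 -5.51063835] 0.013816811789745887 59.995715618133545 24.1
```

View pics/w10.png

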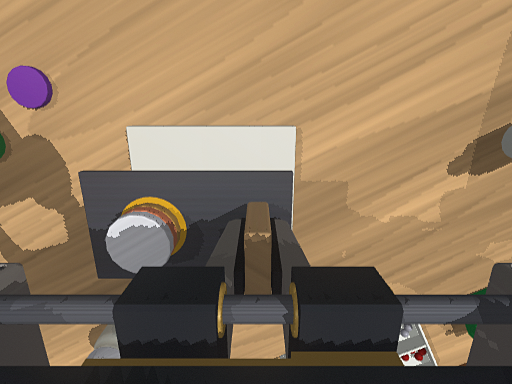

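The carrier hangs level 100 mm above the board, with the handle held at (258,230) and the stack intact at (140,240). Nothing moves between readings, so I'm handing it in.

```bash
python3 -c "
from plant import ctrl
print(ctrl.close_job())"
```

```text
the job is handed in; nothing more can be done
None
```

The job is handed in: copper then silver lie flat and centred on the brass, and the arm is holding the carrier by its handle, level and still, about 100 mm above the white board; no verdict came back.

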